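# Hang the sample carrier on the gravity rail and let it through the gate

### The job

Take the wheeled sample carrier by its orange grip and hook it onto the sloped rail from the far side, on the uphill part before the yellow gate; let its wheels bear on the rail before you let go, so that it is not dropped. When it has rolled down and come to rest against the gate, press the green pad down, keep it down until the carrier has rolled on to the red stop at the low end, and let the pad come back up. Leave the other things on the table as they are.

Things in the scene. Friction and masses are not known exactly. Their poses are not given: they have to be found in the camera images.
- rail_stand: Fixed stand of the gravity rail, grey base 420x75x12 mm; origin at table level under its middle, x downhill along the rail, y across, z up; pad and gate on the -y side, toward the robot. Rail: steel rod 12 mm thick over y=0, x -165 to +145 mm, falling 7 deg (0.122 rad) toward +x, carried only by end posts at x=+-178 mm. Its height is NOT reported: see load_mark.
- load_mark (a point): Point at table level straight under a good hanging place on the uphill rail (stand frame x=-85, y=0 mm). The upper part (rail, gate, pad) is clamped at another height each time: the rail's top at stand x=0 lies 126 to 176 mm above the table (here about 10 mm more). See or feel it; the clamps hold 25 N and more, nothing else stands over the rail here.
- pad_foot (a point): Point at table level straight under the centre of the round green pad, 34 mm wide (stand frame x=50, y=-85 mm). When up, the pad's top lies 10 mm higher than the rail's top at stand x=0. The yellow gate blade, 8x8 mm, stands beside the rail at x=50, y=-13 mm, 12 mm above the rail's top there, and stops the front wheel: a waiting carrier has its tread point at stand x about 4 mm.
- stop_foot (a point): Point at table level straight under the face of the red stop disc, 44 mm diameter, at the rail's low end (stand frame x=145, y=0 mm). A carrier that has reached the stop has its tread point at stand x about 105 mm.
- gate (a joint): How far the green pad and the yellow blade, one sprung part, are pressed straight down: 0 up (shut), 0.026 m fully down. Held up by a spring: 2.9 N to start, 6.3 N fully down; from 0.022 m on the carrier runs freely over the blade. It comes up again by itself when let go.
- carrier: Loose hooked carrier, 0.35 to 0.5 kg, 152 mm tall, standing on its steel foot 70x70x8 mm; origin at the foot's underside in the middle, x running direction, which must point downhill, z up. Fixed on the foot a black sample, top at z=28 mm. Blue spine at y=27 to 32 mm, 50 mm wide, blue bridge above the wheels (z=112 to 117), all open to -y. Hanging, it leans 7 deg with the rail.
- carrier_grip (a point): Point in the orange grip on top of the carrier (0, 0, 137 mm in its frame). The grip is 40 mm long along x, 12 mm thick along y, z=116 to 152 mm.
- carrier_tread (a point): Point (0,0,78 mm) of the carrier, midway between its two grooved wheels at the bottom of the treads; lies on the rail's top when it hangs. Wheels at x=+-22, axles z=89, tread radius 11, groove 16 mm wide (20 at its mouth), flanges down to z=71. The rail enters from -y through the gap z=28 to 71 mm, then the wheels are lowered on it. Rolls by itself, braked, about 0.1 to 0.2 m/s.
- ring_gauge: Loose steel ring, 52 mm diameter, 15 mm high; origin at the middle of its underside. Bystander.
- resin_sample: Loose pale round resin sample, 32 mm diameter, 24 mm high; origin at the middle of its underside. Bystander.
- loupe: Loose black stand loupe, 40 mm diameter, 42 mm high; origin at the middle of its underside. Bystander.
- dropper_bottle: Loose small amber dropper bottle, 33 mm diameter, 102 mm high; origin at the middle of its underside. Bystander.
Not all that is in view belongs to the job. There is more than one size of the carrier; the one meant has the size given above.

How it is judged (in metres and radians):
On the way, in this order (a step that is already met when the one before it is completed fails the run):
1. the carrier, still held, bears on the rail uphill of the gate (contact force between each of rail_stand, the fingers and carrier above 0.3 N and x of carrier_tread in the frame of rail_stand between -0.16 and -0.02 m and y of carrier_tread in the frame of rail_stand between -0.008 and 0.008 m and z of carrier_tread in the frame of rail_stand above 0.11 m), for 0.05 s.
2. let go, it has rolled to the shut gate and rests there (contact force between rail_stand and carrier above 0.5 N and contact force between the fingers and carrier below 0.1 N and x of carrier_tread in the frame of rail_stand between -0.006 and 0.014 m and linear speed of carrier below 0.03 m/s and value of joint gate below 0.004 m), for 0.2 s.
3. the pad is pressed down and the carrier passes the gate to the stop while it is down (value of joint gate above 0.016 m and x of carrier_tread in the frame of rail_stand above 0.097 m), for 0.05 s.
At the end, for the whole second after the job is handed in: The carrier hangs from the rail by its wheels (within 8 mm of the rail's line, upright within 0.25 rad), at rest at the red stop (tread point 97 to 115 mm downhill of the stand's middle), and the gate is up again (within 4 mm) (contact force between rail_stand and carrier above 0.5 N and x of carrier_tread in the frame of rail_stand between 0.097 and 0.115 m and y of carrier_tread in the frame of rail_stand between -0.008 and 0.008 m and angle between carrier's own z axis and vertical below 0.25 rad and linear speed of carrier below 0.02 m/s and value of joint gate below 0.004 m); the robot touches nothing.
It fails at once if a bystander is moved by more than 25 mm (distance of any of ring_gauge, resin_sample, loupe, dropper_bottle from where it was at the start of the episode above 0.025 m).
It also fails if it takes over 59 s, if anything falls off the work surface, if the arm or the gripper's body presses on something with over 40 N, if the wrist force passes 120 N, or if a joint passes its speed limit or range.

### The arm

A 7-joint arm with a two-finger parallel gripper is mounted at the origin on a cart in front of the work surface, level with it; the furniture and walls round the work are solid. World frame = base frame: x ahead of the robot, y to its left, z up, the work surface at z = 0. Lengths are in mm, angles in rad, forces in N, time in s.
With the tool pointing down it reaches from about 400 to 875 mm from the base axis. Payload 19.3 kg.
Tool frame: the origin (TCP) lies midway between the tips of the shut fingers; the grasp point (between the pads) lies 19 mm behind it (robot.hold_point_z is the z of the grasp point in the tool frame, in mm); z points along the fingers, y is the line along which they close (so a half turn about z gives the same grasp; the last joint's range is limited). The gripper opens to 85 mm and grips with 20 to 120 N. Pads are 22 mm wide; open, the fingers measure 114 mm over their backs; the gripper's body (76 mm by 85 mm) begins 54 mm behind the grasp point. The pads swing forward as they close: fully open they stand 13 mm farther back than shut.
Start: joints at [1.155, 0.521, -0.036, 1.599, 0.021, 1.021, -0.113], TCP at [211.815, -588.004, 231.291] pointing down, gripper open.
Joint ranges: [-2.91, 2.91], [-0.3, 2.13], [-1.5, 1.42], [0.17, 2.43], [-1.26, 4.41], [0.16, 1.93], [-2.52, 2.52]. Speed limits (rad/s): [1.89, 1.89, 2.39, 2.39, 3.01, 3.01, 3.01].

### API

Orientations are given as a unit quaternion [w, x, y, z].
In Python, from cell import robot gives the robot as it stands.
- The arm moves only by the tool play_rows, never from a script. Its argument "targets" is a list of rows, each an object with "travel": the shift along the tool's x, y, z in units of 30 mm (1.0 is 30 mm), a list of three; "yaw": the turn about the tool's z in degrees. In form: [{"travel": [x, y, z], "yaw": yaw}, ...]. A call has 1 to 20 rows; each row is the pose to reach, as a shift and turn from the pose commanded when the call began, along the tool's axes at that moment; what a row does not reach only later rows make up. A row lasts 1/12 s, in which the tool goes at most 41.7 mm and 7.16 degrees, less where a joint would pass 70% of its speed; a pose out of reach is approached as far as the arm can. A call with a gripper value outside its range is refused whole. "gripper" is the opening, from 0 (shut) to 1 (fully open), set as the call begins (left out, the last holds). The fingers move at their own pace and stop on an object; "force" is the grip in N (left out, the last holds). Time passes only in rows, so rows that repeat a pose let the fingers close. It gives the time, the measured TCP pose, the force, the opening and the grip force at its end, in the units of the state.
- robot.sense(): the state, without advancing time (a new reading comes with each control period).
- robot.capture(name): name is "scene" or "top" or "wrist"; returns a dict with "img" (480x640x3 uint8, blue, green, red), "fov_y" (degrees; the focal length in pixels is half the picture's height over the tangent of half this angle, whatever the lens; pixels are square), "cx", "cy" (the principal point, pixels), "extrinsics" (4x4, takes a point from camera to world coordinates). Camera axes: x right, y down, z forward; pixel columns grow to the right and rows downward; lengths in mm; the calibration is good to about 2 mm. The wrist camera is an equidistant fisheye: a pixel r from the principal point sees the ray r / f radians off the axis. A picture is of the moment at which its call begins. There is no depth.
- robot.close_job(): hands the job in; it is judged then, once.
The state is a dict: "t": time; "joint_pos": joint angles; "joint_vel": joint speeds; "joint_efforts": joint torques, N m; "position": TCP position; "tool_rot": TCP orientation; "contact_force": force on the tool from outside, world axes, zero at the start; "torque": the same for the moment, N m; "opening": finger opening in mm; "finger_force": force on a finger pad.
Only numpy, scipy, OpenCV 4.12 (cv2) and the standard library are available. Lean on these libraries where they do the work, as an engineer would, in place of code of your own. Each camera call takes 0.05 s, during which the arm holds its last target. There are 200 camera calls.

## Working session

There is one attempt and no reset: what is moved stays moved. The work goes in short steps, Python scripts to look and compute and a tool call to move; the robot and the scene stay as the last step left them, time stands still between calls to the robot, and variables do not carry over. Pictures are saved under pics/ and viewed, at most 12 in all, crops included, and the job is handed in when it is done.

Besides the shell and the picture viewer there is one more tool, called after "Emit:" by a JSON object that holds its "op" and its "data". play_rows: Moves the arm, as the interface text tells. Its arguments: {"type":"object","properties":{"targets":{"type":"array","items":{"type":"object","properties":{"travel":{"type":"array","items":{"type":"number"}},"yaw":{"type":"number"}}}},"gripper":{"type":"number"},"force":{"type":"number"}},"required":["targets"]}

```bash
mkdir -p pics; cat > h.py <<'E'
import numpy as np, cv2
from cell import robot
def cap(n):
    c=robot.capture(n); c['f']=240/np.tan(np.radians(c['fov_y'])/2); c['E']=np.array(c['extrinsics']); return c
def ray(c,u,v,fish=False):
    x,y=u-c['cx'],v-c['cy']
    if fish:
        r=np.hypot(x,y)+1e-9; t=r/c['f']; d=np.array([x/r*np.sin(t),y/r*np.sin(t),np.cos(t)])
    else: d=np.array([x,y,c['f']])/c['f']
    d=c['E'][:3,:3]@d; return c['E'][:3,3],d/np.linalg.norm(d)
def plane(c,u,v,z,fish=False):
    o,d=ray(c,u,v,fish); return o+d*(z-o[2])/d[2]
def tri(a,b):
    (o,d),(p,e)=a,b
    s=np.linalg.lstsq(np.c_[d,-e],p-o,rcond=None)[0]; A,B=o+s[0]*d,p+s[1]*e
    return (A+B)/2,np.linalg.norm(A-B)
def proj(c,P):
    q=np.linalg.inv(c['E'])@np.r_[P,1]; return q[:2]/q[2]*c['f']+[c['cx'],c['cy']]
E
python3 - <<'E'
from h import *
np.set_printoptions(precision=3,suppress=True)
for n in("scene","top"):
    c=cap(n); cv2.imwrite(f"pics/{n}0.png",c['img']); np.save(n+'.npy',c,allow_pickle=True); print(n,c['f'],c['cx'],c['cy'],c['E'])
s=robot.sense(); print(s['position'],s['tool_rot'],s['t'],s['opening'],robot.hold_point_z)
E
```

```text
scene 486.51420409403875 319.9215178005522 237.34146005608633 [[   0.779   -0.466    0.42   222.761]
 [  -0.627   -0.596    0.502 -465.151]
 [   0.016   -0.654   -0.756  785.467]
 [   0.       0.       0.       1.   ]]
top 603.9214447938076 316.74920493024075 246.24945279728786 [[   0.019   -0.994    0.107  442.006]
 [  -1.      -0.02    -0.009   -3.168]
 [   0.011   -0.107   -0.994 1339.702]
 [   0.       0.       0.       1.   ]]
[ 211.721 -587.739  230.796] [-0.     0.985  0.172 -0.   ] 0.1 85.6940140723523 -18.700000000000003
```

View pics/scene0.png

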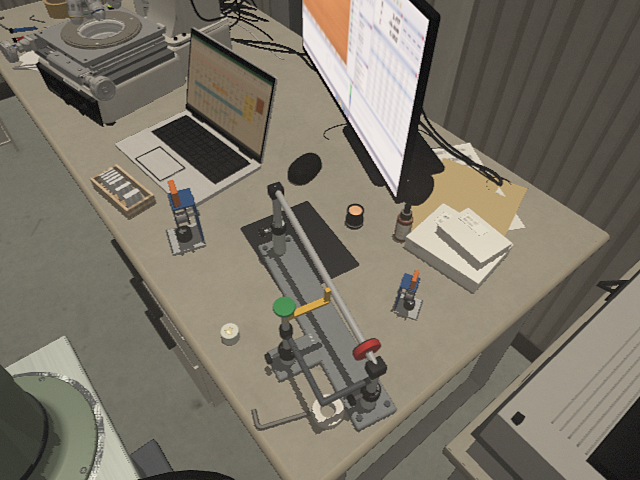

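View pics/top0.png

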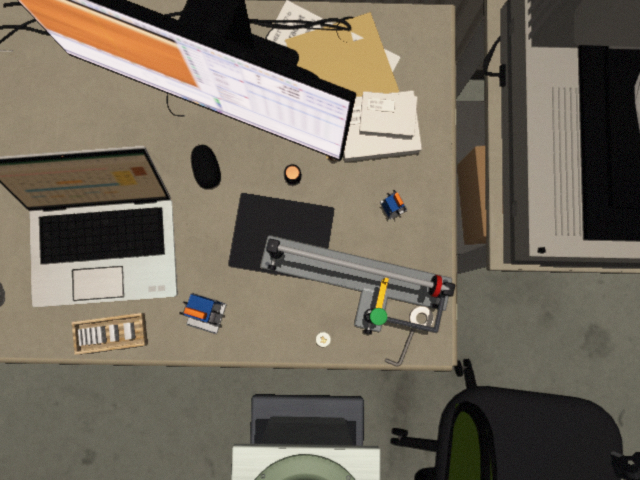

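The pictures show two orange-gripped carriers: A at scene (180,215) / top (203,312), left by the laptop, and B at scene (408,293) / top (394,205), far right. The orange screen on the monitor is no candidate. The pad is green at top (378,316), the stop red at (437,286), and the rail's high end is at (275,252). I'll check both candidates in one crop and measure them.

```bash
python3 - <<'E'
from h import *
np.set_printoptions(precision=1,suppress=True)
S=np.load('scene.npy',allow_pickle=True).item();T=np.load('top.npy',allow_pickle=True).item()
def crop(c,u,v,r=35): return cv2.resize(c['img'][v-r:v+r,u-r:u+r],(300,300),interpolation=cv2.INTER_CUBIC)
cv2.imwrite('pics/crop1.png',np.vstack([np.hstack([crop(S,183,215),crop(T,203,312)]),np.hstack([crop(S,408,293),crop(T,394,205)])]))
def masks(c,lo,hi):
    m=cv2.inRange(cv2.cvtColor(c['img'],cv2.COLOR_BGR2HSV),lo,hi)
    n,l,st,ce=cv2.connectedComponentsWithStats(m)
    return [(ce[i],st[i]) for i in range(1,n) if st[i,4]>15]
for nm,lo,hi in(('orange',(5,150,90),(14,255,255)),('green',(50,120,50),(90,255,255)),('red',(170,150,80),(180,255,255)),('red0',(0,150,80),(4,255,255)),('yel',(17,150,90),(30,255,255)),('blue',(100,120,40),(125,255,255))):
    for n,c in(('S',S),('T',T)):
        for ce,st in masks(c,lo,hi): print(nm,n,ce,st)
E
```

```text
orange S [172.6 188.1] [168 180  11  21  94]
orange S [415.1 275.9] [412 270   7  12  49]
orange T [110.   37.3] [  21    0  174   85 4581]
orange T [398.3 198.7] [395 193   8  12  52]
orange T [194.2 312.5] [184 308  21  10 129]
green S [284.9 303.9] [274 297  21  16 120]
green T [377.9 316.2] [370 308  17  17 233]
red0 S [365.4 346. ] [353 339  27  19 181]
red0 T [437.8 286.1] [433 275   9  22 108]
yel S [326.9 289.8] [325 288   5   5  19]
yel S [309.8 306.3] [294 298  36  18 228]
yel T [124.3 177.4] [113 171  23  14 229]
yel T [381.5 292.6] [376 278  13  30 194]
blue S [23.8 28.7] [13 27 24  5 64]
blue S [182.9 197.8] [169 188  26  22 193]
blue S [416.5 283.8] [413 278   7  13  16]
blue T [391. 204.] [382 195  22  17 165]
blue T [200.4 305.3] [184 295  31  27 379]
```

View pics/crop1.png

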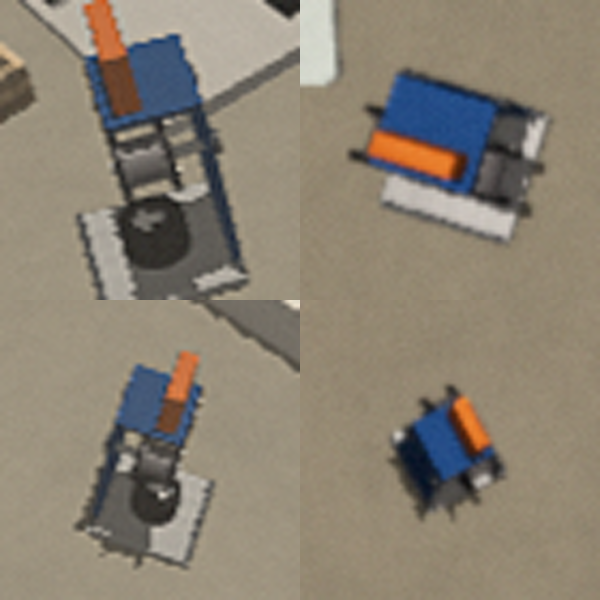

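A is the larger (grip about 40 mm long against about 28 mm for B), spine on the far side, open towards the robot. Next, positions, with a zoomed stand view for the rail line.

```bash
python3 - <<'E'
from h import *
np.set_printoptions(precision=1,suppress=True)
S=np.load('scene.npy',allow_pickle=True).item();T=np.load('top.npy',allow_pickle=True).item()
for nm,s,t in(('gripA',(172.6,188.1),(194.2,312.5)),('gripB',(415.1,275.9),(398.3,198.7)),('pad',(284.9,305),(377.9,316.2)),('stop',(366.4,347.5),(437.8,286.1)),('blade',(327,290),(385,281))):
    print(nm,*tri(ray(S,*s),ray(T,*t)))
m=cv2.inRange(cv2.cvtColor(T['img'],cv2.COLOR_BGR2HSV),(5,150,90),(14,255,255))[300:330,170:225]
p=np.argwhere(m)[:,::-1]+[170,300]; r=cv2.minAreaRect(p.astype(np.float32)); b=cv2.boxPoints(r); print(r); print(np.array([plane(T,*q,152) for q in b]))
# bottles, bystanders
for n,u,v,z in(('loupe',292,174,42),('resin',323,339,24),('ring',420,316,15)): print(n,plane(T,u,v,z))
g=T['img'][225:375,250:470]; cv2.imwrite('pics/stT.png',cv2.resize(g,(792,540),interpolation=cv2.INTER_CUBIC))
E
```

```text
gripA [434.6 223.4 149.1] 0.9021102129903251
gripB [ 678.5 -182.4  100.1] 0.23581681870933616
pad [ 435.4 -133.3  179.7] 1.3961593271122643
stop [ 494.5 -251.9  156.7] 2.60084381623401
blade [ 503.5 -147.5  173.3] 2.1158662762345126
((194.1999969482422, 312.3999938964844), (20.87103271484375, 6.324555397033691), 18.434947967529297)
[[435.4 243.9 152. ]
 [447.1 240.5 152. ]
 [435.  201.4 152. ]
 [423.3 204.9 152. ]]
loupe [739.5  42.3  42. ]
resin [382.8 -32.4  24. ]
ring [ 436.  -243.4   15. ]
```

View pics/stT.png

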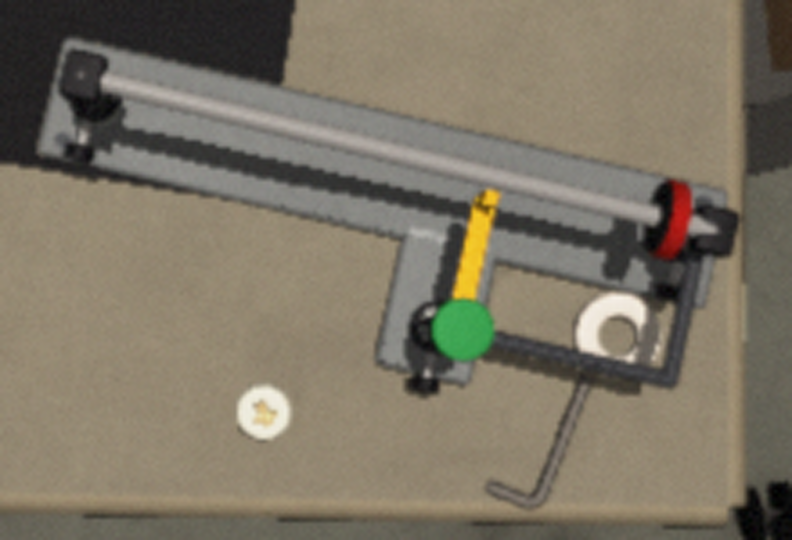

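```bash
python3 - <<'E'
from h import *
np.set_printoptions(precision=2,suppress=True)
T=np.load('top.npy',allow_pickle=True).item()
P=[plane(T,250+u/3.6,225+v/3.6,12) for u,v in((66,38),(40,157),(726,188))]
print(P,np.linalg.norm(P[2]-P[0]),np.linalg.norm(P[1]-P[0]))
d=(P[2]-P[0])[:2];a=np.arctan2(d[1],d[0]); 
# rail line: axis about x -150..130
R=lambda x:169-x*np.tan(.122)
q0=plane(T,250+110/3.6,225+83/3.6,R(-155)-3);q1=plane(T,250+645/3.6,225+215/3.6,R(130)-3)
b=np.arctan2(*(q1-q0)[1::-1]);print('yaw',a,b,'rail',q0,q1)
yaw=(a+2*b)/3
X=np.array([np.cos(yaw),np.sin(yaw)]);Y=np.array([-X[1],X[0]])
pad=np.array([435.4,-133.3]);O=[pad-50*X+85*Y,(P[2][:2]+P[1][:2])/2, np.array([494.5,-251.9])-145*X,q0[:2]+155*X]
print(O)
# cross position of rail points rel pad-origin
print([(np.dot(q[:2]-O[0],X),np.dot(q[:2]-O[0],Y)) for q in(q0,q1,P[0],P[1],P[2])])
O=O[0];print('load',O-85*X)
E
```

```text
[array([606.51,  92.46,  12.  ]), array([532.92, 106.31,  12.  ]), array([ 522.26, -313.85,   12.  ])] 414.958022135113 74.87861632459806
yaw -1.775239484114226 -1.7830709420288484 rail [561.37  55.87 185.  ] [ 498.24 -237.    150.06]
[array([ 528.95, -102.09]), array([ 527.59, -103.77]), array([ 524.68, -110.08]), array([529.1 , -95.73])]
[(np.float64(-161.24878128676167), np.float64(-1.1665201573781498)), (np.float64(138.35378093695195), np.float64(-1.9486302197003051)), (np.float64(-206.4313234004681), np.float64(35.37469947031374)), (np.float64(-204.6579273028715), np.float64(-39.48291369606629)), (np.float64(208.52104317090325), np.float64(37.54117381891571))]
load [546.64 -18.95]
```

```bash
cat >> h.py <<'E'
def go(*W,az=None):
    """print travel units for world waypoints, and yaw for tool-x azimuth az (deg)"""
    from scipy.spatial.transform import Rotation as R
    s=robot.sense(); q=np.array(s['tool_rot']); M=R.from_quat(q[[1,2,3,0]]).as_matrix(); p=np.array(s['position'])
    a0=np.degrees(np.arctan2(M[1,0],M[0,0])); print('t',round(s['t'],2),'p',p.round(1),'az',round(a0,2),'F',np.round(s['contact_force'],2),'open',round(s['opening'],1),'q7',s['joint_pos'][6])
    if az is not None: print('yaw',round(-((az-a0+180)%360-180),2))
    for w in W: print(w,(M.T@(np.array(w)-p)/30).round(3))
E
python3 - <<'E'
from h import *
go((430,-430,265),(500,-150,265),(520,50,265),(435,223,245),az=72.8)
E
```

```text
t 0.1 p [ 211.7 -587.7  230.8] az 19.81 F [ 0.36 -0.68  0.12] open 85.7 q7 -0.11278079053009443
yaw -52.99
(430, -430, 265) [ 8.627 -2.481 -1.138]
(500, -150, 265) [ 13.986 -10.471  -1.131]
(520, 50, 265) [ 16.873 -16.517  -1.125]
(435, 223, 245) [ 16.163 -22.902  -0.452]
```

Emit:
{"op": "play_rows", "data": {"targets": [{"travel": [1.2,-0.3,-0.5],"yaw": -4},{"travel": [2.4,-0.7,-1.1],"yaw": -10},{"travel": [3.7,-1.1,-1.1],"yaw": -17},{"travel": [5,-1.5,-1.1],"yaw": -24},{"travel": [6.2,-1.8,-1.1],"yaw": -31},{"travel": [7.4,-2.1,-1.1],"yaw": -38},{"travel": [8.6,-2.5,-1.1],"yaw": -45},{"travel": [9.5,-3.6,-1.1],"yaw": -53},{"travel": [10.3,-4.8,-1.1],"yaw": -53},{"travel": [11,-6,-1.1],"yaw": -53},{"travel": [11.8,-7.1,-1.1],"yaw": -53},{"travel": [12.5,-8.2,-1.1],"yaw": -53},{"travel": [13.2,-9.3,-1.1],"yaw": -53},{"travel": [14,-10.5,-1.1],"yaw": -53},{"travel": [14.6,-11.7,-1.1],"yaw": -53},{"travel": [15.2,-12.9,-1.1],"yaw": -53},{"travel": [15.8,-14.1,-1.1],"yaw": -53},{"travel": [16.3,-15.3,-1.1],"yaw": -53},{"travel": [16.9,-16.5,-1.1],"yaw": -53},{"travel": [16.9,-16.5,-1.1],"yaw": -53}], "gripper": 1}}

```text
t: 1.77
position: [520.9, 57.7, 264.5]
tool_rot: [-0.001, 0.802, 0.597, 0.001]
contact_force: [-1.0, 1.3, 0.5]
opening: 85.7
finger_force: 0.0
```

```bash
python3 - <<'E'
from h import *
go((435,223,245),az=72.8)
E
```

```text
t 1.77 p [520.9  57.7 264.5] az 73.29 F [-0.96  1.28  0.47] open 85.7 q7 -0.6961923850261211
yaw 0.49
(435, 223, 245) [ 4.453 -4.327  0.666]
```

Emit:
{"op": "play_rows", "data": {"targets": [{"travel": [1,-1,0.2],"yaw": 0},{"travel": [1.9,-1.9,0.3],"yaw": 0},{"travel": [2.8,-2.8,0.4],"yaw": 0},{"travel": [3.7,-3.7,0.5],"yaw": 0},{"travel": [4.45,-4.3,0.65],"yaw": 0},{"travel": [4.45,-4.3,0.65],"yaw": 0},{"travel": [4.45,-4.3,0.65],"yaw": 0},{"travel": [4.45,-4.3,0.65],"yaw": 0}]}}

```text
t: 2.43
position: [437.4, 214.7, 244.6]
tool_rot: [0.0, 0.805, 0.593, -0.0]
contact_force: [0.5, -0.6, 0.6]
opening: 85.8
finger_force: 0.0
```

```bash
python3 - <<'E'
from h import *
go()
c=cap('wrist'); cv2.imwrite('pics/w1.png',c['img']); np.save('w1.npy',c,allow_pickle=True); print(c['f'],c['E'].round(2))
E
```

```text
t 2.43 p [437.4 214.7 244.6] az 72.8 F [ 0.49 -0.56  0.61] open 85.8 q7 -1.0873699837622524
371.64829954431775 [[ 9.6000e-01 -2.8000e-01 -8.0000e-02  4.5769e+02]
 [-3.0000e-01 -9.2000e-01 -2.6000e-01  2.8087e+02]
 [-0.0000e+00  2.8000e-01 -9.6000e-01  3.8698e+02]
 [ 0.0000e+00  0.0000e+00  0.0000e+00  1.0000e+00]]
```

View pics/w1.png

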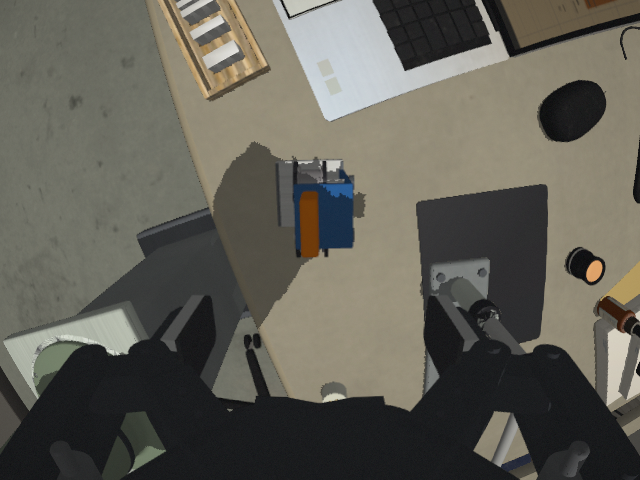

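The wrist view shows carrier A: grip orange at (310,224), bridge blue right of it (far side), foot edge left at (286,195). The grip is nearly aligned with the tool.

```bash
python3 - <<'E'
from h import *
np.set_printoptions(precision=1,suppress=True)
c=np.load('w1.npy',allow_pickle=True).item()
h=cv2.cvtColor(c['img'],cv2.COLOR_BGR2HSV)
def best(m,z):
    n,l,st,ce=cv2.connectedComponentsWithStats(m); i=1+np.argmax(st[1:,4]); p=np.argwhere(l==i)[:,::-1]
    P=np.array([plane(c,*q,z,True)[:2] for q in p],np.float32); r=cv2.minAreaRect(P); b=cv2.boxPoints(r)
    e=max((b[1]-b[0],b[2]-b[1]),key=np.linalg.norm); print(ce[i],st[i],np.array(r[0]),np.array(r[1]),'az',np.degrees(np.arctan2(e[1],e[0]))%180)
roi=np.zeros(h.shape[:2],np.uint8); roi[140:280,260:380]=255
o=cv2.inRange(h,(5,150,60),(16,255,255))&roi; best(o,152)
v=h[...,2][o>0]; print(np.percentile(v,[5,25,50,75,95]))
best(cv2.inRange(h,(100,120,30),(125,255,255))&roi,117)
E
```

```text
[308.9 224. ] [ 299  192   20   65 1144] [433.6 226.4] [43.3 11.7] az 74.05441
[ 95. 106. 110. 111. 112.]
[329.8 212.4] [ 294  170   59   80 2644] [443.5 225.6] [59.6 43.1] az 73.939255
```

```bash
python3 - <<'E'
from h import *
go((433.3,224.8,122),az=74)
E
```

```text
t 2.48 p [437.7 214.3 244.7] az 72.74 F [0.16 0.46 0.5 ] open 85.2 q7 -1.087429536669838
yaw -1.26
(433.3, 224.8, 122) [ 0.293 -0.243  4.09 ]
```

Emit:
{"op": "play_rows", "data": {"targets": [{"travel": [0.15,-0.12,0.8],"yaw": -1.2},{"travel": [0.29,-0.24,1.7],"yaw": -1.2},{"travel": [0.29,-0.24,2.5],"yaw": -1.2},{"travel": [0.29,-0.24,3.3],"yaw": -1.2},{"travel": [0.29,-0.24,3.8],"yaw": -1.2},{"travel": [0.29,-0.24,4.05],"yaw": -1.2},{"travel": [0.29,-0.24,4.1],"yaw": -1.2},{"travel": [0.29,-0.24,4.1],"yaw": -1.2},{"travel": [0.29,-0.24,4.1],"yaw": -1.2}]}}

```text
t: 3.23
position: [433.6, 225.6, 122.7]
tool_rot: [0.0, 0.799, 0.602, 0.001]
contact_force: [0.1, 0.3, -0.5]
opening: 85.2
finger_force: 0.0
```

Emit:
{"op": "play_rows", "data": {"targets": [{"travel": [0,0,0]},{"travel": [0,0,0]},{"travel": [0,0,0]},{"travel": [0,0,0]},{"travel": [0,0,0]},{"travel": [0,0,0]},{"travel": [0,0,0]},{"travel": [0,0,0]},{"travel": [0,0,0]},{"travel": [0,0,0]}], "gripper": 0, "force": 50}}

```text
invalid input
```

```bash
python3 - <<'E'
from h import *
go()
E
```

```text
t 3.23 p [433.6 225.6 122.7] az 73.97 F [ 0.1   0.33 -0.45] open 85.2 q7 -1.2316538904936005
```

Emit:
{"op": "play_rows", "data": {"targets": [{"travel": [0,0,0],"yaw": 0},{"travel": [0,0,0],"yaw": 0},{"travel": [0,0,0],"yaw": 0},{"travel": [0,0,0],"yaw": 0},{"travel": [0,0,0],"yaw": 0},{"travel": [0,0,0],"yaw": 0},{"travel": [0,0,0],"yaw": 0},{"travel": [0,0,0],"yaw": 0},{"travel": [0,0,0],"yaw": 0},{"travel": [0,0,0],"yaw": 0},{"travel": [0,0,0],"yaw": 0},{"travel": [0,0,0],"yaw": 0}], "gripper": 0, "force": 50}}

```text
t: 4.23
position: [433.2, 225.7, 122.0]
tool_rot: [0.0, 0.799, 0.602, 0.0]
contact_force: [2.1, -2.1, 5.4]
opening: 11.2
finger_force: 49.7
```

```bash
python3 - <<'E'
from h import *
go()
E
```

```text
t 4.23 p [433.2 225.7 122. ] az 74.0 F [ 2.12 -2.12  5.37] open 11.2 q7 -1.2323384016996954
```

```bash
python3 - <<'E'
from h import *
np.set_printoptions(precision=1,suppress=True)
S=np.load('scene.npy',allow_pickle=True).item();T=np.load('top.npy',allow_pickle=True).item()
for nm,s,t in(('mon low corner',(401,197),(340,156)),('mon top corner',(437,15),(354,96)),('bottle',(405,207),(0,0))): print(nm,*tri(ray(S,*s),ray(T,*t)))
# monitor: where pixel lies for heights
for z in(60,100,150,200): print(z,plane(S,401,197,z),plane(T,342,157,z))
go((433,226,345),(500,130,345),(590,20,345),(599,-31,345),az=78)
E
```

```text
mon low corner [755.2 -58.4 150.4] 3.57199155414813
mon top corner [754.  -60.9 491.5] 0.49283860680835156
bottle [1515.7  792.5 -730. ] 602.3537036557975
60 [832.8  -1.5  60. ] [775.3 -65.7  60. ]
100 [799.2 -27.  100. ] [764.9 -63.7 100. ]
150 [757.1 -59.  150. ] [751.8 -61.3 150. ]
200 [715.1 -91.  200. ] [738.8 -58.9 200. ]
t 4.23 p [433.2 225.7 122. ] az 74.0 F [ 2.1 -2.1  5.4] open 11.2 q7 -1.2323384016996954
yaw -4.0
(433, 226, 345) [ 0.  -0.  -7.4]
(500, 130, 345) [-2.5  3.  -7.4]
(590, 20, 345) [-5.1  6.9 -7.4]
(599, -31, 345) [-6.7  7.7 -7.4]
```

Emit:
{"op": "play_rows", "data": {"targets": [{"travel": [0,0,-0.4],"yaw": 0},{"travel": [0,0,-1.2],"yaw": 0},{"travel": [0,0,-2.2],"yaw": 0},{"travel": [0,0,-3.2],"yaw": 0},{"travel": [0,0,-4.2],"yaw": 0},{"travel": [0,0,-5.2],"yaw": 0},{"travel": [0,0,-6.2],"yaw": 0},{"travel": [0,0,-7.2],"yaw": 0},{"travel": [-0.6,0.7,-7.4],"yaw": -1},{"travel": [-1.2,1.5,-7.4],"yaw": -2},{"travel": [-1.8,2.3,-7.4],"yaw": -3},{"travel": [-2.5,3,-7.4],"yaw": -4},{"travel": [-3.1,3.9,-7.4],"yaw": -4},{"travel": [-3.7,4.8,-7.4],"yaw": -4},{"travel": [-4.3,5.7,-7.4],"yaw": -4},{"travel": [-5.1,6.7,-7.4],"yaw": -4},{"travel": [-5.8,7.2,-7.4],"yaw": -4},{"travel": [-6.4,7.6,-7.4],"yaw": -4},{"travel": [-6.7,7.7,-7.4],"yaw": -4},{"travel": [-6.7,7.7,-7.4],"yaw": -4}]}}

```text
t: 5.9
position: [599.3, -33.7, 342.6]
tool_rot: [-0.001, 0.778, 0.628, -0.001]
contact_force: [-1.0, -0.3, -4.6]
opening: 11.2
finger_force: 49.6
```

Emit:
{"op": "play_rows", "data": {"targets": [{"travel": [0,0,0],"yaw": 0},{"travel": [0,0,0],"yaw": 0},{"travel": [0,0,0],"yaw": 0}]}}

```text
t: 6.15
position: [599.3, -29.9, 343.8]
tool_rot: [-0.0, 0.777, 0.63, 0.0]
contact_force: [-0.7, 0.4, -4.5]
opening: 11.4
finger_force: 49.6
```

```bash
python3 - <<'E'
from h import *
go((599,-31,345),(599,-31,246),az=78)
E
```

```text
t 6.15 p [599.3 -29.9 343.8] az 78.11 F [-0.66  0.35 -4.48] open 11.4 q7 -0.41478672266221184
yaw 0.11
(599, -31, 345) [-0.038 -0.004 -0.04 ]
(599, -31, 246) [-3.90e-02 -3.00e-03  3.26e+00]
```

Lower on the far side to the threading height, then look before sliding in.

Emit:
{"op": "play_rows", "data": {"targets": [{"travel": [0,0,0.6],"yaw": 0},{"travel": [0,0,1.3],"yaw": 0},{"travel": [0,0,2],"yaw": 0},{"travel": [0,0,2.7],"yaw": 0},{"travel": [0,0,3.1],"yaw": 0},{"travel": [0,0,3.25],"yaw": 0},{"travel": [0,0,3.25],"yaw": 0},{"travel": [0,0,3.25],"yaw": 0},{"travel": [0,0,3.25],"yaw": 0}]}}

```text
t: 6.9
position: [600.2, -31.0, 247.5]
tool_rot: [0.001, 0.777, 0.629, 0.001]
contact_force: [0.3, -0.1, -3.1]
opening: 11.0
finger_force: 49.6
```

```bash
python3 - <<'E'
from h import *
go((545.5,-20,246),az=78)
c=cap('scene');w=cap('wrist'); np.save('s2.npy',c,allow_pickle=True); np.save('w2.npy',w,allow_pickle=True)
g=cv2.resize(c['img'][130:330,220:420],(400,400),interpolation=cv2.INTER_CUBIC)
cv2.imwrite('pics/c2.png',np.hstack([g,cv2.resize(w['img'][60:360,170:470],(400,400))]))
E
```

```text
t 6.9 p [600.2 -31.  247.5] az 78.02 F [ 0.3  -0.12 -3.09] open 11.0 q7 -0.45431478450695784
yaw 0.02
(545.5, -20, 246) [-0.019 -1.86   0.048]
```

View pics/c2.png

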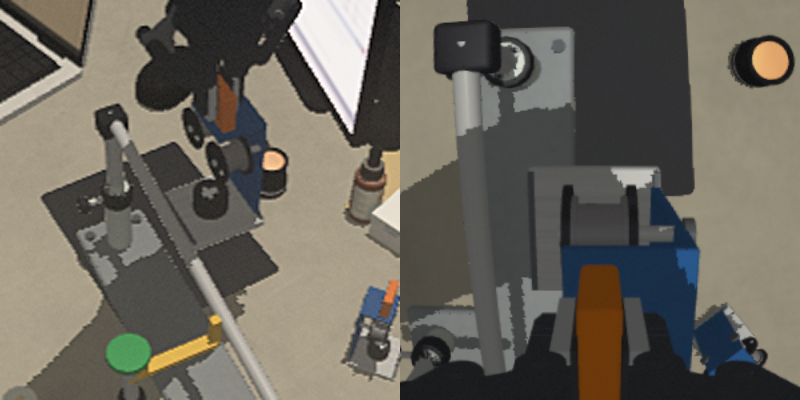

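The carrier is on the far side with the rail level with its gap. Wrist view rail centre is at about (221,172) and (236,307); I check the rail line from those.

```bash
python3 - <<'E'
from h import *
w=np.load('w2.npy',allow_pickle=True).item()
X=np.array([np.cos(-1.78),np.sin(-1.78)]);Y=np.array([-X[1],X[0]]);O=np.array([527.8,-103.])
g=cv2.cvtColor(w['img'],cv2.COLOR_BGR2GRAY).astype(int)
for v in (150,172,200,230,260,290):
    row=cv2.GaussianBlur(g[v:v+1].astype(np.uint8),(3,1),0)[0].astype(int); d=np.diff(row)
    seg=range(200,255); e=sorted(sorted(seg,key=lambda u:-abs(d[u]))[:4]); 
    out=[]
    for u in (e[0],e[-1]):
        z=175.
        for _ in range(5):
            P=plane(w,u+.5,v,z,True); x=(P[:2]-O)@X; z=169-x*np.tan(.122)-6
        out.append((round(x,1),round((P[:2]-O)@Y,1)))
    print(v,e,out)
E
```

```text
150 [229, 231, 243, 244] [(np.float64(-146.1), np.float64(4.7)), (np.float64(-145.8), np.float64(13.4))]
172 [210, 211, 212, 213] [(np.float64(-133.7), np.float64(-7.7)), (np.float64(-133.6), np.float64(-5.8))]
200 [214, 215, 233, 234] [(np.float64(-116.6), np.float64(-6.7)), (np.float64(-116.4), np.float64(5.6))]
230 [217, 218, 236, 237] [(np.float64(-97.5), np.float64(-6.8)), (np.float64(-97.4), np.float64(5.9))]
260 [222, 238, 239, 240] [(np.float64(-77.1), np.float64(-5.8)), (np.float64(-77.2), np.float64(6.0))]
290 [242, 243, 251, 252] [(np.float64(-55.3), np.float64(5.2)), (np.float64(-55.5), np.float64(11.9))]
```

Emit:
{"op": "play_rows", "data": {"targets": [{"travel": [0,-0.2,0],"yaw": 0},{"travel": [0,-0.5,0.05],"yaw": 0},{"travel": [0,-0.8,0.05],"yaw": 0},{"travel": [0,-1.1,0.05],"yaw": 0},{"travel": [0,-1.4,0.05],"yaw": 0},{"travel": [0,-1.7,0.05],"yaw": 0},{"travel": [0,-1.87,0.05],"yaw": 0},{"travel": [0,-1.87,0.05],"yaw": 0},{"travel": [0,-1.87,0.05],"yaw": 0},{"travel": [0,-1.87,0.05],"yaw": 0}]}}

```text
t: 7.83
position: [545.2, -19.7, 244.9]
tool_rot: [0.0, 0.777, 0.629, 0.0]
contact_force: [-0.1, -1.0, -4.0]
opening: 11.2
finger_force: 49.6
```

```bash
python3 - <<'E'
from h import *
go((545.2,-20,229),az=78)
X=np.array([np.cos(-1.78),np.sin(-1.78)]);Y=np.array([-X[1],X[0]]);O=np.array([527.8,-103.]);d=np.array(robot.sense()['position'])[:2]-O;print(d@X,d@Y)
E
```

```text
t 7.83 p [545.2 -19.7 244.9] az 78.0 F [-0.07 -1.04 -4.03] open 11.2 q7 -0.47504960558012754
yaw -0.0
(545.2, -20, 229) [-0.011  0.003  0.53 ]
-85.12249068485276 -0.31686225567108245
```

Emit:
{"op": "play_rows", "data": {"targets": [{"travel": [0,0,0.15],"yaw": 0},{"travel": [0,0,0.3],"yaw": 0},{"travel": [0,0,0.4],"yaw": 0},{"travel": [0,0,0.45],"yaw": 0},{"travel": [0,0,0.5],"yaw": 0},{"travel": [0,0,0.5],"yaw": 0},{"travel": [0,0,0.5],"yaw": 0}]}}

```text
t: 8.42
position: [544.8, -19.6, 229.8]
tool_rot: [-0.0, 0.777, 0.629, -0.0]
contact_force: [0.5, -0.0, -3.8]
opening: 11.2
finger_force: 49.6
```

Emit:
{"op": "play_rows", "data": {"targets": [{"travel": [0,0,0.04],"yaw": 0},{"travel": [0,0,0.08],"yaw": 0},{"travel": [0,0,0.08],"yaw": 0},{"travel": [0,0,0.08],"yaw": 0}]}}

```text
t: 8.75
position: [544.8, -19.6, 227.4]
tool_rot: [-0.0, 0.777, 0.629, -0.0]
contact_force: [0.9, 1.2, -3.9]
opening: 11.3
finger_force: 49.6
```

Emit:
{"op": "play_rows", "data": {"targets": [{"travel": [0,0,0.04],"yaw": 0},{"travel": [0,0,0.08],"yaw": 0},{"travel": [0,0,0.08],"yaw": 0},{"travel": [0,0,0.08],"yaw": 0}]}}

```text
t: 9.08
position: [544.8, -19.6, 224.9]
tool_rot: [-0.0, 0.777, 0.629, -0.0]
contact_force: [0.0, -0.0, -4.1]
opening: 11.2
finger_force: 49.6
```

Emit:
{"op": "play_rows", "data": {"targets": [{"travel": [0,0,0.04],"yaw": 0},{"travel": [0,0,0.06],"yaw": 0},{"travel": [0,0,0.06],"yaw": 0},{"travel": [0,0,0.06],"yaw": 0}]}}

```text
t: 9.42
position: [545.1, -19.6, 223.9]
tool_rot: [0.0, 0.777, 0.629, 0.0]
contact_force: [-3.5, -1.5, 9.1]
opening: 11.1
finger_force: 51.6
```

Emit:
{"op": "play_rows", "data": {"targets": [{"travel": [0,0,0.03],"yaw": 0},{"travel": [0,0,0.05],"yaw": 0},{"travel": [0,0,0.05],"yaw": 0},{"travel": [0,0,0.05],"yaw": 0}], "force": 20}}

```text
t: 9.75
position: [545.3, -19.7, 223.4]
tool_rot: [0.001, 0.777, 0.629, 0.001]
contact_force: [-8.4, -2.0, 25.7]
opening: 11.3
finger_force: 54.0
```

```bash
python3 - <<'E'
from h import *
go()
c=cap('scene'); w=cap('wrist')
g=cv2.resize(c['img'][130:330,220:420],(400,400),interpolation=cv2.INTER_CUBIC)
cv2.imwrite('pics/c3.png',np.hstack([g,cv2.resize(w['img'][60:360,170:470],(400,400))]))
E
```

```text
t 9.75 p [545.3 -19.7 223.4] az 77.99 F [-8.43 -1.98 25.73] open 11.3 q7 -0.48990153124620933
```

View pics/c3.png

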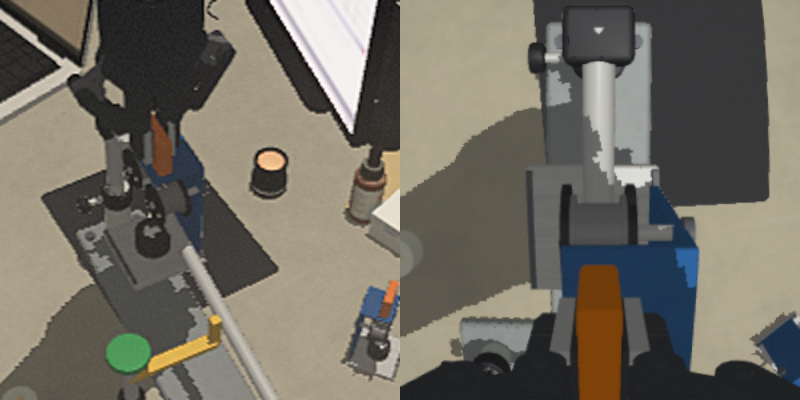

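The wheel sits centred on the rail, but it presses with about 30 N, so I'll ease off and then open.

Emit:
{"op": "play_rows", "data": {"targets": [{"travel": [0,0,-0.04],"yaw": 0},{"travel": [0,0,-0.06],"yaw": 0},{"travel": [0,0,-0.06],"yaw": 0}], "force": 20}}

```text
t: 10.1
position: [545.0, -19.6, 224.0]
tool_rot: [0.0, 0.777, 0.629, 0.0]
contact_force: [-2.5, -1.9, 8.0]
opening: 11.4
finger_force: 51.2
```

Emit:
{"op": "play_rows", "data": {"targets": [{"travel": [0,0,0],"yaw": 0},{"travel": [0,0,0],"yaw": 0},{"travel": [0,0,0],"yaw": 0},{"travel": [0,0,0],"yaw": 0},{"travel": [0,0,0],"yaw": 0},{"travel": [0,0,0],"yaw": 0},{"travel": [0,0,0],"yaw": 0},{"travel": [0,0,0],"yaw": 0},{"travel": [0,0,0],"yaw": 0},{"travel": [0,0,0],"yaw": 0},{"travel": [0,0,0],"yaw": 0},{"travel": [0,0,0],"yaw": 0},{"travel": [0,0,0],"yaw": 0},{"travel": [0,0,0],"yaw": 0},{"travel": [0,0,0],"yaw": 0},{"travel": [0,0,0],"yaw": 0},{"travel": [0,0,0],"yaw": 0},{"travel": [0,0,0],"yaw": 0}], "gripper": 1}}

```text
t: 11.6
position: [544.8, -19.6, 223.5]
tool_rot: [-0.0, 0.777, 0.629, 0.0]
contact_force: [-0.2, -0.2, -0.2]
opening: 85.2
finger_force: 0.0
```

```bash
python3 - <<'E'
from h import *
np.set_printoptions(precision=1,suppress=True)
go((545,-20,320),(440,-20,320),(435.4,-133.3,300),az=78)
c=cap('scene');t=cap('top'); np.save('s4.npy',c,allow_pickle=True)
cv2.imwrite('pics/c4.png',np.hstack([cv2.resize(c['img'][170:370,220:420],(400,400)),cv2.resize(t['img'][220:340,340:460] ,(400,400))]))
E
```

```text
t 11.6 p [544.8 -19.6 223.5] az 78.01 F [-0.2 -0.2 -0.1] open 85.2 q7 -0.4888301382999363
yaw 0.01
(545, -20, 320) [-0.   0.  -3.2]
(440, -20, 320) [-0.7 -3.4 -3.2]
(435.4, -133.3, 300) [-4.5 -2.8 -2.5]
```

View pics/c4.png

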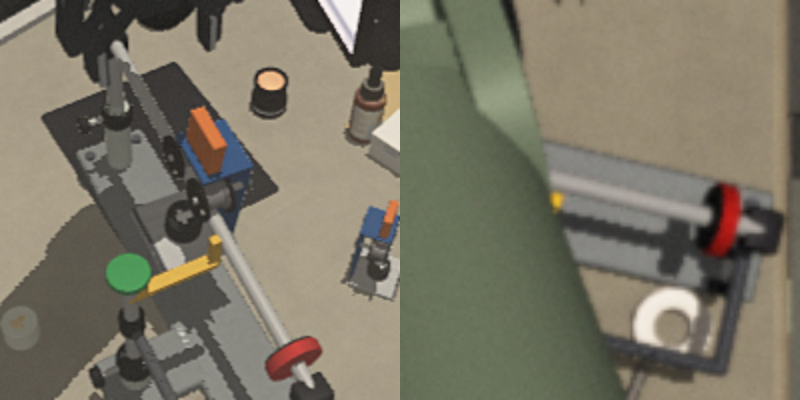

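The carrier hangs on the rail with its front wheel at the gate blade (left crop, around (195,200)). Next I rise, close the fingers and go over to the pad.

Emit:
{"op": "play_rows", "data": {"targets": [{"travel": [0,0,-0.8],"yaw": 0},{"travel": [0,0,-1.8],"yaw": 0},{"travel": [0,0,-2.8],"yaw": 0},{"travel": [0,0,-3.2],"yaw": 0},{"travel": [-0.6,-0.5,-3.2],"yaw": 0},{"travel": [-1.3,-1,-3.2],"yaw": 0},{"travel": [-2,-1.5,-3.2],"yaw": 0},{"travel": [-2.7,-2,-3.2],"yaw": 0},{"travel": [-3.5,-2.5,-3.2],"yaw": 0},{"travel": [-4.2,-2.8,-2.8],"yaw": 0},{"travel": [-4.45,-2.9,-2],"yaw": 0},{"travel": [-4.45,-2.9,-1.2],"yaw": 0},{"travel": [-4.45,-2.9,-0.8],"yaw": 0},{"travel": [-4.45,-2.9,-0.8],"yaw": 0},{"travel": [-4.45,-2.9,-0.8],"yaw": 0}]}}

```text
t: 12.95
position: [431.9, -132.0, 247.6]
tool_rot: [-0.0, 0.777, 0.629, -0.0]
contact_force: [-0.5, 0.2, 0.1]
opening: 85.5
finger_force: 0.0
```

Emit:
{"op": "play_rows", "data": {"targets": [{"travel": [0,0,0],"yaw": 0},{"travel": [0,0,0],"yaw": 0},{"travel": [0,0,0],"yaw": 0},{"travel": [0,0,0],"yaw": 0},{"travel": [0,0,0],"yaw": 0},{"travel": [0,0,0],"yaw": 0},{"travel": [0,0,0],"yaw": 0},{"travel": [0,0,0],"yaw": 0},{"travel": [0,0,0],"yaw": 0},{"travel": [0,0,0],"yaw": 0}], "gripper": 0}}

```text
t: 13.78
position: [431.9, -132.1, 247.5]
tool_rot: [-0.0, 0.777, 0.629, -0.0]
contact_force: [-0.9, -0.4, 1.0]
opening: -0.0
finger_force: 0.0
```

```bash
python3 - <<'E'
from h import *
go((432,-132.5,185),(432,-132.5,152),az=78)
c=cap('scene'); 
cv2.imwrite('pics/c5.png',cv2.resize(c['img'][130:370,200:440],(600,600)))
E
```

```text
t 13.78 p [ 431.9 -132.1  247.5] az 78.01 F [-0.91 -0.4   0.97] open -0.0 q7 -0.16999887332145455
yaw 0.01
(432, -132.5, 185) [-0.013  0.005  2.083]
(432, -132.5, 152) [-0.013  0.005  3.183]
```

View pics/c5.png

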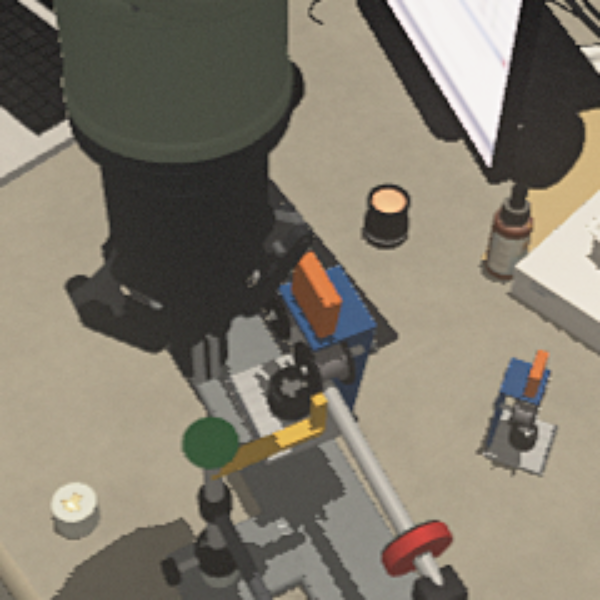

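Emit:
{"op": "play_rows", "data": {"targets": [{"travel": [0,0,0.7],"yaw": 0},{"travel": [0,0,1.4],"yaw": 0},{"travel": [0,0,1.9],"yaw": 0},{"travel": [0,0,2.3],"yaw": 0},{"travel": [0,0,2.6],"yaw": 0},{"travel": [0,0,2.6],"yaw": 0},{"travel": [0,0,2.6],"yaw": 0}]}}

```text
t: 14.42
position: [431.8, -132.0, 169.6]
tool_rot: [-0.0, 0.777, 0.629, -0.0]
contact_force: [-1.6, 0.7, 4.1]
opening: 0.1
finger_force: 1.6
```

Emit:
{"op": "play_rows", "data": {"targets": [{"travel": [0,0,0.2],"yaw": 0},{"travel": [0,0,0.4],"yaw": 0},{"travel": [0,0,0.57],"yaw": 0},{"travel": [0,0,0.57],"yaw": 0},{"travel": [0,0,0.57],"yaw": 0}]}}

```text
t: 14.83
position: [432.4, -132.2, 152.6]
tool_rot: [0.0, 0.777, 0.629, 0.0]
contact_force: [0.7, -0.0, 6.0]
opening: 0.2
finger_force: 2.8
```

Emit:
{"op": "play_rows", "data": {"targets": [{"travel": [0,0,0.04],"yaw": 0},{"travel": [0,0,0.07],"yaw": 0},{"travel": [0,0,0.07],"yaw": 0},{"travel": [0,0,0.07],"yaw": 0},{"travel": [0,0,0.07],"yaw": 0},{"travel": [0,0,0.07],"yaw": 0},{"travel": [0,0,0.07],"yaw": 0},{"travel": [0,0,0.07],"yaw": 0},{"travel": [0,0,0.07],"yaw": 0},{"travel": [0,0,0.07],"yaw": 0},{"travel": [0,0,0.07],"yaw": 0},{"travel": [0,0,0.07],"yaw": 0},{"travel": [0,0,0.07],"yaw": 0},{"travel": [0,0,0.07],"yaw": 0},{"travel": [0,0,0.07],"yaw": 0}]}}

```text
t: 16.08
position: [432.4, -132.2, 151.3]
tool_rot: [0.001, 0.777, 0.629, 0.0]
contact_force: [-5.1, 0.4, 22.4]
opening: -0.2
finger_force: 11.3
```

```bash
python3 - <<'E'
from h import *
go()
c=cap('scene'); 
cv2.imwrite('pics/c6.png',cv2.resize(c['img'][190:430,200:440],(600,600)))
E
```

```text
t 16.08 p [ 432.4 -132.2  151.3] az 78.01 F [-5.15  0.41 22.41] open -0.2 q7 -0.26468891281725265
```

View pics/c6.png

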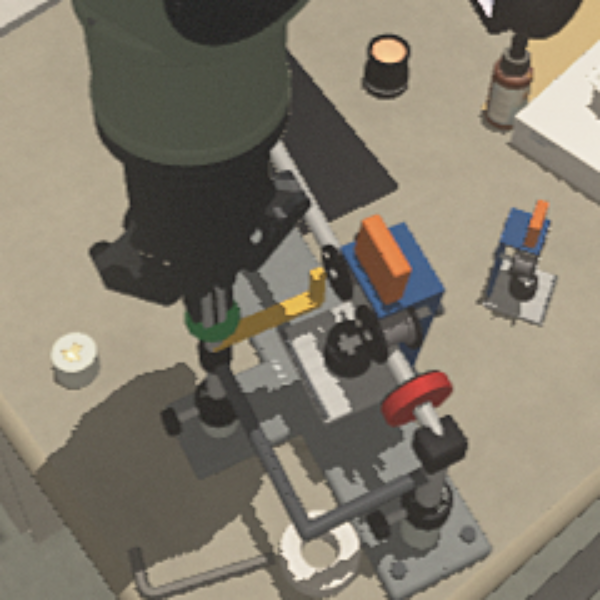

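The carrier has passed the blade and is near the stop; I'll hold longer and then measure its grip for the tread position.

Emit:
{"op": "play_rows", "data": {"targets": [{"travel": [0,0,-0.03],"yaw": 0},{"travel": [0,0,-0.03],"yaw": 0},{"travel": [0,0,-0.03],"yaw": 0},{"travel": [0,0,-0.03],"yaw": 0},{"travel": [0,0,-0.03],"yaw": 0},{"travel": [0,0,-0.03],"yaw": 0},{"travel": [0,0,-0.03],"yaw": 0},{"travel": [0,0,-0.03],"yaw": 0},{"travel": [0,0,-0.03],"yaw": 0},{"travel": [0,0,-0.03],"yaw": 0},{"travel": [0,0,-0.03],"yaw": 0},{"travel": [0,0,-0.03],"yaw": 0},{"travel": [0,0,-0.03],"yaw": 0},{"travel": [0,0,-0.03],"yaw": 0},{"travel": [0,0,-0.03],"yaw": 0}]}}

```text
t: 17.38
position: [432.4, -132.2, 151.7]
tool_rot: [0.0, 0.777, 0.629, 0.0]
contact_force: [-0.6, 0.7, 6.9]
opening: -0.1
finger_force: 3.7
```

```bash
cat > tr.py <<'E'
from h import *
go()
X=np.array([np.cos(-1.78),np.sin(-1.78)]);Y=np.array([-X[1],X[0]]);O=np.array([527.8,-103.])
c=cap('scene'); h=cv2.cvtColor(c['img'],cv2.COLOR_BGR2HSV); m=cv2.inRange(h,(5,150,60),(15,255,255)); m[:, :260]=0; m[:,400:]=0; m[:230]=0
n,l,st,ce=cv2.connectedComponentsWithStats(m); i=1+np.argmax(st[1:,4]); print(ce[i],st[i])
P=plane(c,*ce[i],166-105*.122+66); d=P[:2]-O; print('grip stand x,y',d@X,d@Y,'tread x ~',d@X-66*.122)
E
python3 tr.py
```

```text
t 17.38 p [ 432.4 -132.2  151.7] az 78.01 F [-0.61  0.68  6.94] open -0.1 q7 -0.26370633417836675
[360.10788382 299.46887967] [350 285  20  36 241]
grip stand x,y 110.89581508252259 4.772211241214412 tread x ~ 102.84381508252258
```

Emit:
{"op": "play_rows", "data": {"targets": [{"travel": [0,0,0],"yaw": 0},{"travel": [0,0,0],"yaw": 0},{"travel": [0,0,0],"yaw": 0},{"travel": [0,0,0],"yaw": 0},{"travel": [0,0,0],"yaw": 0},{"travel": [0,0,0],"yaw": 0},{"travel": [0,0,0],"yaw": 0},{"travel": [0,0,0],"yaw": 0},{"travel": [0,0,0],"yaw": 0},{"travel": [0,0,0],"yaw": 0},{"travel": [0,0,0],"yaw": 0},{"travel": [0,0,0],"yaw": 0}]}}

```text
t: 18.43
position: [432.4, -132.2, 151.7]
tool_rot: [0.0, 0.777, 0.629, 0.0]
contact_force: [0.1, 0.1, 6.5]
opening: 0.0
finger_force: 3.7
```

```bash
python3 tr.py
```

```text
t 18.43 p [ 432.4 -132.2  151.7] az 78.0 F [0.06 0.08 6.52] open 0.0 q7 -0.2637101063468235
[359.99145299 298.81623932] [349 285  21  35 234]
grip stand x,y 109.88645156093371 5.166653938385875 tread x ~ 101.8344515609337
```

It's at rest by the stop (about 102–105 mm, within the measuring bias). I'll lift off the pad, straight up.

Emit:
{"op": "play_rows", "data": {"targets": [{"travel": [0,0,-0.3],"yaw": 0},{"travel": [0,0,-0.7],"yaw": 0},{"travel": [0,0,-1.2],"yaw": 0},{"travel": [0,0,-2],"yaw": 0},{"travel": [0,0,-3],"yaw": 0},{"travel": [0,0,-4],"yaw": 0},{"travel": [0,0,-5],"yaw": 0},{"travel": [0,0,-5],"yaw": 0},{"travel": [0,0,-5],"yaw": 0},{"travel": [0,0,-5],"yaw": 0},{"travel": [0,0,-5],"yaw": 0},{"travel": [0,0,-5],"yaw": 0}]}}

```text
t: 19.48
position: [431.5, -132.0, 300.5]
tool_rot: [-0.001, 0.777, 0.629, -0.0]
contact_force: [-0.4, 0.2, -0.2]
opening: -0.1
finger_force: 0.0
```

```bash
python3 tr.py; python3 - <<'E'
from h import *
c=cap('scene'); cv2.imwrite('pics/c7.png',cv2.resize(c['img'][190:430,200:440],(600,600)))
E
```

```text
t 19.48 p [ 431.5 -132.   300.5] az 78.02 F [-0.36  0.15 -0.16] open -0.1 q7 -0.13367961447598348
[360.0862069  298.80603448] [350 285  20  34 232]
grip stand x,y 109.9300426557462 5.293447727032542 tread x ~ 101.87804265574621
```

View pics/c7.png

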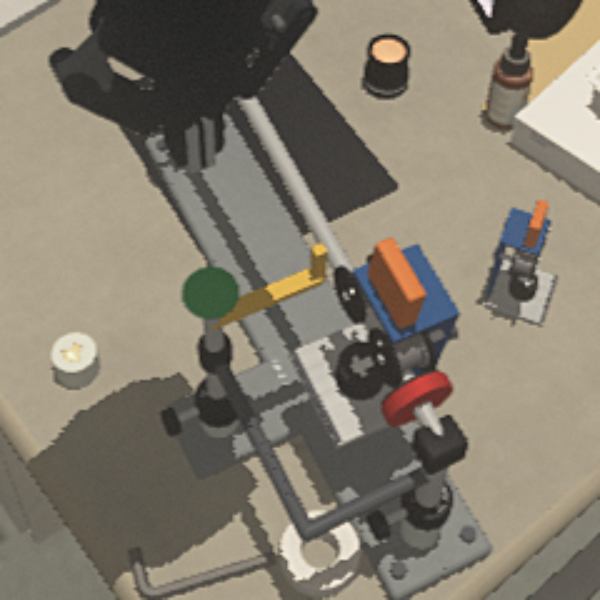

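The carrier hangs against the red stop, the gate is up, the gripper is clear, and the bystanders stand where they were.

```bash
python3 -c "
from cell import robot
print(robot.close_job())"
```

```text
the job is handed in; nothing more can be done
None
```

The job is handed in at about 19.5 s, with no verdict shown: the carrier hangs at rest against the red stop (tread point measured at about 102 mm), the gate is up, the arm is clear, and in the last view the bystanders look unmoved.

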